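# Tare the pouring pot on the dial scale

## Robot

A 6-joint arm with a two-finger parallel gripper is mounted at the origin on the work surface. World frame = base frame: x ahead of the robot, y to its left, z up, the work surface at z = 0. Lengths are in m, angles in rad, forces in N, time in s.
With the tool pointing down it reaches from about 0.325 to 0.75 m from the base axis. Payload 7.6 kg.
Tool frame: the origin (TCP) lies midway between the tips of the shut fingers; the grasp point (between the pads) lies 19 mm behind it; z points along the fingers, y is the line along which they close (so a half turn about z gives the same grasp; the last joint's range is limited). The gripper opens to 85 mm and grips with 20 to 120 N. Pads are 22 mm wide; open, the fingers measure 114 mm over their backs; the gripper's body (76 mm by 85 mm) begins 54 mm behind the grasp point. The pads swing forward as they close: fully open they stand 13 mm farther back than shut.
Start: joints at [1.258, 0.052, 1.401, -0, 1.689, -0.07], TCP at [0.126, 0.51, 0.231] pointing down, gripper open.
Joint ranges: [-2.9, 2.9], [-0.91, 2.17], [0.12, 2.37], [-1.06, 4.2], [0.26, 2.73], [-2.93, 2.93]. Speed limits (rad/s): [2.57, 2.57, 3.01, 3.14, 3.14, 3.14].

## Interface

Orientations are given as a rotation vector (axis times angle).
In Python, from rig import manip gives the robot as it stands. The module is installed in compiled form; this text tells all that it offers.
- The arm moves only by the tool step_arm, never from a script. Its arguments are lists of equal length, an entry for each row: "travel": the shift along the tool's x, y, z normalised to -1 to 1, where 1 is 0.025 m, a list of three; "delta_rot": the turn, a rotation vector about the tool's x, y, z normalised to -1 to 1, where 1 is pi rad, a list of three. A call has exactly 8 rows; each row shifts and turns the commanded pose from where the row before left it, along the tool's axes as they then stand; what a row does not reach is not made up. A row lasts 1/12 s, in which the tool goes at most 41.7 mm and 7.16 degrees, less where a joint would pass 70% of its speed; a pose out of reach is approached as far as the arm can. A call with a number of a shift or a turn outside -1 to 1 is refused whole. A call with a gripper value outside its range is refused whole. "claw" is the gripper's target within -1 to 1 (shut at 1, half-way at 0, fully open at -1), set as the call begins (left out, the last holds). The fingers move at their own pace and stop on an object; the grip force is fixed at half the most. Time passes only in rows, so rows that do not move let the fingers close, or fill a call up. It gives the time, the measured TCP pose, the force, the opening and the grip force at its end, in the units of the state.
- manip.read_state(): the state, without advancing time (a new reading comes with each control period).
- manip.read_camera(name): name is "side" or "top"; returns a dict with "image" (420x560x3 uint8, red, green, blue), "camera_matrix" (3x3 intrinsics, pixels), "eye" and "attitude" of the camera in the world. Camera axes: x right, y down, z forward; pixel columns grow to the right and rows downward; lengths in m; the calibration is good to about 2 mm. A picture is of the moment at which its call begins. There is no depth.
- manip.hand_in(): hands the job in; it is judged then, once.
The state is a dict: "time_s": time; "joints": joint angles; "joint_vel": joint speeds; "joint_torque": joint torques, N m; "position": TCP position; "orientation": TCP orientation; "contact_force": force on the tool from outside, world axes, zero at the start; "ft_torque": the same for the moment, N m; "opening": opening from 0.0 (shut) to 1.0 (fully open); "grasp_force": force on a finger pad.
Only numpy, scipy, OpenCV 4.12 (cv2) and the standard library are available. Lean on these libraries where they do the work, as an engineer would, in place of code of your own. Each camera call takes 0.05 s, during which the arm holds its last target. There are 200 camera calls.

## Task

Tare the candle bench's dial scale for the steel pouring pot (the one with the ear and the spout): lower the pot gently onto the middle of the scale's pan, without driving the pan down to its stop, and let go. Then turn the tare knob in the middle of the dial until the pointer stands on the broad zero mark, and leave the pot on the pan and the knob free. Leave the other pots and everything else on the bench where they are.

Things in the scene. Friction and masses are not known exactly. Their poses are not given: they have to be found in the camera images.
- scale: white dial scale, fixed: 300 mm deep (x -215 to +85), 200 wide, body 112 high; round pan over its rear part, sloping dial in front. Origin on the bench under the pan's middle; x points from the dial towards the pan, z up. Middle of the dial face at x -140, z 80; the face slopes at 30 degrees, so the dial's axis leans 30 degrees from vertical towards -x.
- pan_mid (a point): middle of the pan's upper surface, 134 mm above the bench when empty. The pan is a flat disc of 62 mm radius inside a rim that stands 5 mm higher (outer radius 66). z up.
- pan (a joint): how far the pan has sunk, m: 0 when empty, down positive. It is sprung at 700 N/m (about 14 mm for 1 kg) and damped; its stop is at 16 mm.
- pointer (a joint): angle of the black pointer on the sloping face, rad: 0 = 12 o'clock (along the slope, away from the reader), growing clockwise as the reader sees it. Only the load on the pan turns it: one turn (6.283) for 14 mm of pan travel, that is for 1 kg.
- tare_knob (a joint): angle of the tare knob, which turns as one with dial and bezel, rad: 0 = zero mark at 12 o'clock, growing clockwise as the reader sees it; several turns either way, 0.06 N m of friction, stays where it is left. The pointer is on the zero mark when this equals the pointer's angle, give or take whole turns.
- knob_grip (a point): on the axis of the round black knurled tare knob in the middle of the dial, at the height to grip: knob 36 mm in diameter, its top 12 mm above this point along the axis, the clear cover 14 mm below it. z = the axis, outwards; x points at the zero mark. The bezel (159 mm diameter) is no higher than the cover; 60 mm round the axis is free for fingers.
- zero_mark (a point): on the dial, 62 mm from the knob's axis, on the broad black zero mark (10 mm wide, 16 long; the other graduations, 20 g apart, are thin lines); turns with the knob. x points outwards from the axis, z = the axis.
- pointer_tip (a point): tip of the thin black pointer under the clear cover, 62 mm from the knob's axis; coincides with zero_mark when the dial reads zero. x points along the pointer, z = the axis. The pointer's short broad tail lies mostly under the knob.
- pouring_pot: empty open steel pot, 60 mm outside diameter, 62 high, wall 3; an ear (bar reaching 54 mm from the pot's axis, 12 to 56 mm up) on its +y side and a small spout at the rim on its -y side (reaching 41 mm from the axis). Origin at the centre of its underside, z up. Weight not known: 0.26 to 0.48 kg.
- low_pot: low wide steel pot with old wax, no ear or spout, 76 mm diameter, 38 high; leave alone. Origin under its centre.
- dip_tin: tall narrow steel tin, 54 mm diameter, 110 high; leave alone. Origin under its centre.
- pillar_candle: upright candle, 54 mm diameter, 95 high; leave alone. Origin under its centre.
- wax_block: block of wax, 80 x 50 x 24 high; leave alone. Origin under its centre.
- wick_jar: closed glass jar, 64 mm diameter, 85 high; leave alone. Origin under its centre.
- brush: brush lying on the bench, 190 mm long; leave alone. Origin under its middle.
- spoon: wooden spoon lying on the bench, 220 mm long; leave alone. Origin under its middle.
There are look-alikes about, which are no part of the job. What is shaped like the pouring_pot but orange is not meant.

How it is judged:
On the way, in this order (a step that is already met when the one before it is completed fails the run):
1. the pouring pot stands on the middle of the pan, let go and at rest (horizontal distance between pouring_pot and pan_mid below 0.025 m and distance between pouring_pot and pan_mid below 0.027 m and angle between pouring_pot's own z axis and vertical below 0.08 rad and contact force between the fingers and pouring_pot below 0.05 N and linear speed of pouring_pot below 0.01 m/s), for 0.2 s.
2. the knob is turned until the pointer stands on the zero mark (distance between pointer_tip and zero_mark below 0.005 m and horizontal distance between pouring_pot and pan_mid below 0.025 m), for 0.2 s.
At the end, for the whole second after the job is handed in: The pouring pot stands upright and at rest on the pan, its axis within 25 mm of the pan's middle, and the pointer's tip is within 5 mm of the middle of the zero mark (that is, on the 10 mm wide mark), with the knob at rest (all of step 2 and distance between pouring_pot and pan_mid below 0.027 m and angle between pouring_pot's own z axis and vertical below 0.08 rad and linear speed of pouring_pot below 0.01 m/s and velocity of joint tare_knob between -0.05 and 0.05 rad/s); the robot touches nothing.
It fails at once if the pan is driven down to its stop (sunk by more than 15 mm) (value of joint pan above 0.015 m).
It fails at once if another thing on the bench is shifted by more than 30 mm (distance of any of low_pot, dip_tin, pillar_candle, wax_block, wick_jar, brush, spoon from where it was at the start of the episode above 0.03 m).
It also fails if it takes over 61 s, if anything falls off the work surface, if the arm or the gripper's body presses on something with over 40 N, if the wrist force passes 120 N, or if a joint passes its speed limit or range.

## Working session

There is one attempt and no reset: what is moved stays moved. The work goes in short steps, Python scripts to look and compute and a tool call to move; the robot and the scene stay as the last step left them, time stands still between calls to the robot, and variables do not carry over. Pictures are saved under pics/ and viewed, at most 10 in all, crops included, and the job is handed in when it is done.

Besides the shell and the picture viewer there is one more tool, called after "Emit:" as a command line: name --argument value ..., lists and objects as JSON in quotes. step_arm: Moves the arm, as the interface text tells. Scaled input: -1 to 1 covers 0.025 m each way for a shift and pi rad each way for a turn. Its arguments: {"type":"object","properties":{"travel":{"type":"array","items":{"type":"array","items":{"type":"number","minimum":-1,"maximum":1}}},"delta_rot":{"type":"array","items":{"type":"array","items":{"type":"number","minimum":-1,"maximum":1}}},"claw":{"type":"number"}},"required":["travel","delta_rot"]}

```bash
mkdir -p pics; cat > h.py <<'E'
import numpy as np, cv2
from rig import manip
def shot(n,f=None):
    c=manip.read_camera(n)
    if f: cv2.imwrite('pics/'+f,c['image'][:,:,::-1])
    np.savez('pics/'+n+'.npz',**{k:np.array(v) for k,v in c.items()})
    return c
def R(c):
    a=np.array(c['attitude'],float)
    return a if a.shape==(3,3) else cv2.Rodrigues(a)[0] if a.size==3 else None
def ray(c,u,v):
    d=R(c)@np.linalg.inv(c['camera_matrix'])@np.array([u,v,1.]); return np.array(c['eye']),d
def onz(c,u,v,z):
    e,d=ray(c,u,v); return e+d*(z-e[2])/d[2]
def tri(c1,p1,c2,p2):
    e1,d1=ray(c1,*p1); e2,d2=ray(c2,*p2)
    s=np.linalg.lstsq(np.c_[d1,-d2],e2-e1,rcond=None)[0]
    a=e1+s[0]*d1;b=e2+s[1]*d2; return (a+b)/2,np.linalg.norm(a-b)
def proj(c,p):
    q=c['camera_matrix']@R(c).T@(np.array(p)-c['eye']); return q[:2]/q[2]
E
python3 - <<'E'
from h import *
a=[shot(n,n+'0.png') for n in('top','side')]
for c in a: print(c['eye'],c['attitude'],c['camera_matrix'])
print(manip.read_state())
E
```

```text
[0.40131814 0.01216157 1.31340437] [-2.1627681   2.13335839 -0.13903895] [[386.46390209   0.         272.94094027]
 [  0.         386.46390209 208.8841292 ]
 [  0.           0.           1.        ]]
[0.21674985 1.22704891 0.91369051] [-0.34342082  2.63888193 -1.43823882] [[523.5106381    0.         291.76079933]
 [  0.         523.5106381  215.40613065]
 [  0.           0.           1.        ]]
{'time_s': 0.1, 'joints': array([ 1.25770058e+00,  5.27365828e-02,  1.40162908e+00,  2.09339943e-05,
        1.68865926e+00, -7.02557804e-02]), 'joint_vel': array([-0.0009793 , -0.00152472, -0.00099348, -0.00033483,  0.00189742,
       -0.00065735]), 'joint_torque': array([ 8.24202143e-04, -3.82582033e+01, -3.60985386e+01, -1.31422539e-04,
        4.70075465e-03,  8.48848629e-06]), 'position': array([0.12610239, 0.50933432, 0.23057317]), 'orientation': array([-3.80476113e-01, -3.11817173e+00,  2.20217336e-03]), 'contact_force': array([0.0076166 , 0.25819061, 0.55458315]), 'ft_torque': array([-0.0585733 ,  0.04350913, -0.04585782]), 'grasp_force': 0.0, 'opening': 0.9978708299322323}
```

View pics/top0.png

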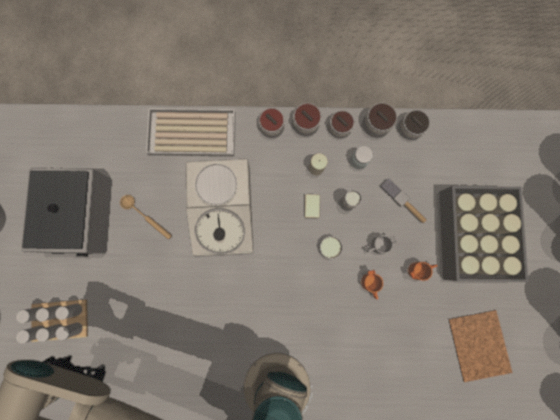

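View pics/side0.png

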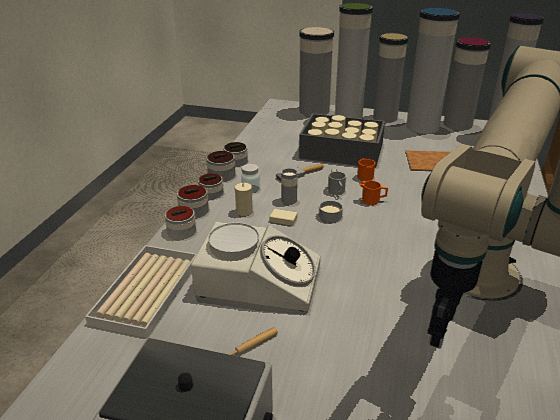

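The top view shows a grey pot with ear at (383,244), orange look-alikes at (373,283) and (421,270), the low pot at (330,247), the tin at (351,200), and the scale at (219,208). In the side view the grey eared pot is at (337,182) and the scale at (257,262). The grey one with ear and spout fits the description; I'll confirm it in a crop.

```bash
python3 - <<'E'
from h import *
t=cv2.imread('pics/top0.png');s=cv2.imread('pics/side0.png')
f=lambda i,u,v,w,h:cv2.resize(i[v:v+h,u:u+w],(400,300),interpolation=cv2.INTER_CUBIC)
a=np.hstack([f(t,343,214,80,60),f(s,297,152,80,60)])
b=np.hstack([f(t,170,150,100,112)if 0 else cv2.resize(t[150:262,150:299],(400,300),interpolation=cv2.INTER_CUBIC),f(s,190,210,140,105)])
cv2.imwrite('pics/crop.png',np.vstack([a,b]))
E
```

```text
(no output)
```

View pics/crop.png

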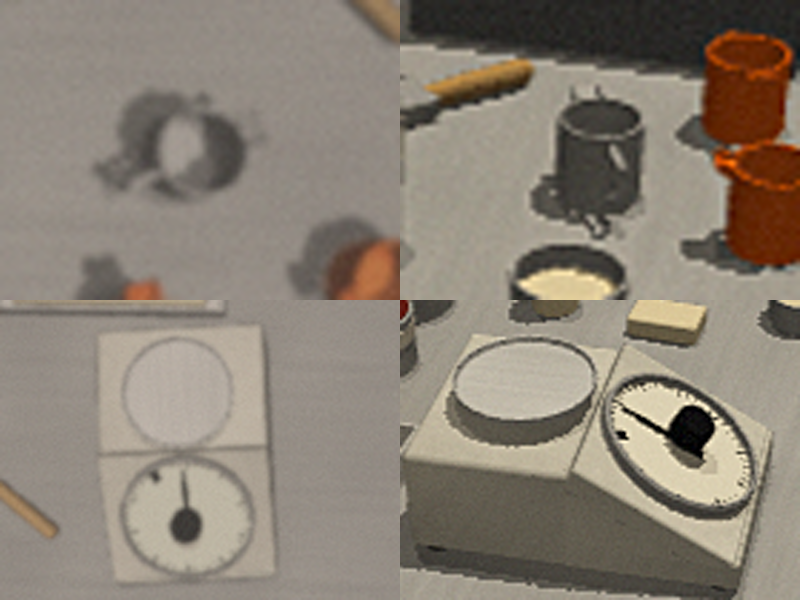

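```bash
cat > m.py <<'E'
from h import *
t=dict(np.load('pics/top.npz'));s=dict(np.load('pics/side.npz'))
def blob(c,box,f):
    u,v,w,h=box; i=c['image'][v:v+h,u:u+w]; m=f(cv2.cvtColor(i,cv2.COLOR_RGB2HSV)).astype(np.uint8)
    k=max(cv2.findContours(m,cv2.RETR_EXTERNAL,cv2.CHAIN_APPROX_NONE)[0],key=cv2.contourArea)
    (x,y),r=cv2.minEnclosingCircle(k); return np.array([x+u,y+v]),r,np.array(cv2.boundingRect(k))+[u,v,0,0]
E
python3 - <<'E'
from m import *
dark=lambda T:lambda h:h[:,:,2]<T
kt=blob(t,(205,220,28,28),dark(70));ks=blob(s,(270,235,35,35),dark(40));print(kt,ks)
print('knob top',tri(t,kt[0],s,ks[0]))
print('pan',tri(t,(215.9,184.6),s,(233.75,237.3)))
ps=blob(s,(322,165,30,40),dark(100));print(ps)
print('pot rim',tri(t,(383.6,244),s,(337,176)), 'side on z.062',onz(s,337,176,.062))
print('spout',tri(t,(394,240),s,(332,170)),'ear', onz(t,375,251,.056))
for z,p in((.112,(187,163)),(.112,(247,161)),(.03,(193,258)),(.03,(252,253))): print(onz(t,*p,z))
E
```

```text
(array([219.        , 233.54545498]), 5.545554161071777, array([215, 228,   9,  12])) (array([283.99450588, 254.66483498]), 15.097667694091797, array([270, 247,  30,  19]))
knob top (array([0.49446501, 0.19137066, 0.10000517]), np.float64(0.01626222384806645))
pan (array([0.63531359, 0.1990407 , 0.13506271]), np.float64(0.0013127088548294723))
(array([335.79649639, 184.52425957]), 14.52578353881836, array([324, 170,  22,  30]))
pot rim (array([ 0.46175616, -0.33842042,  0.05666646]), np.float64(0.002422512478080137)) side on z.062 [ 0.45903915 -0.32884455  0.062     ]
spout (array([ 0.4801338 , -0.37038378,  0.06054312]), np.float64(0.00813494086342264)) ear [ 0.44004622 -0.31013033  0.056     ]
[0.70955825 0.29761853 0.112     ]
[0.71852931 0.10610571 0.112     ]
[0.40953519 0.28307847 0.03      ]
[0.42863558 0.08878572 0.03      ]
```

The crop confirms it: a steel pot with its spout on the far rim and its ear towards the side camera (main axis about 31° off y). The pot is at (0.462,-0.337) and the pan at (0.635,0.199,0.135). I'll turn the gripper first and go round by way of x≈0.4.

Emit:
step_arm --travel '[[-1, 0, 0], [-1, 0, 0], [0, 0, 0], [0, 0, 0], [0, 0, 0], [0, 0, 0], [0, 0, 0], [0, 0, 0]]' --delta_rot '[[0, 0, 0.036], [0, 0, 0.036], [0, 0, 0.036], [0, 0, 0.036], [0, 0, 0.036], [0, 0, 0.036], [0, 0, 0.034], [0, 0, 0]]' --claw -1

```text
time_s: 0.77
position: [0.1739, 0.4947, 0.2308]
orientation: [1.55, 2.732, -0.001]
contact_force: [0.1, 0.7, -0.1]
opening: 1.002
grasp_force: 0.0
```

```bash
cat >> h.py <<'E'
def go(*ts):
    "tool-frame shift in travel units from the present pose through world targets"
    s=manip.read_state(); p=s['position']; r=cv2.Rodrigues(s['orientation'])[0]
    print('t',s['time_s'],'p',p.round(4),'y',r[:,1].round(3),'z',r[:,2].round(3),'j',s['joints'].round(2),'F',s['contact_force'].round(2),s['opening'],s['grasp_force'])
    for q in ts: print(q,(r.T@(np.array(q)-p)/.025).round(2)); p=np.array(q)
E
python3 -c "
from h import *
go((.42,.1,.231),(.462,-.337,.16),(.462,-.337,.022))"
```

```text
t 0.7667 p [0.1739 0.4947 0.2308] y [ 0.858  0.513 -0.001] z [-0.    -0.001 -1.   ] j [1.16 0.05 1.4  0.   1.69 0.62] F [ 0.14  0.71 -0.13] 1.0023035630530828 0.0
(0.42, 0.1, 0.231) [-18.6    0.35   0.  ]
(0.462, -0.337, 0.16) [-15.86  -7.53   2.85]
(0.462, -0.337, 0.022) [0.   0.   5.52]
```

Emit:
step_arm --travel '[[-1, 0.02, 0], [-1, 0.02, 0], [-1, 0.02, 0], [-1, 0.02, 0], [-1, 0.02, 0], [-1, 0.02, 0], [-1, 0.02, 0], [-1, 0.02, 0]]' --delta_rot '[[0, 0, 0], [0, 0, 0], [0, 0, 0], [0, 0, 0], [0, 0, 0], [0, 0, 0], [0, 0, 0], [0, 0, 0]]'

```text
time_s: 1.43
position: [0.2809, 0.3245, 0.2311]
orientation: [-1.539, -2.739, 0.0]
contact_force: [0.2, -0.2, -0.2]
opening: 0.999
grasp_force: 0.0
```

Emit:
step_arm --travel '[[-1, 0.02, 0], [-1, 0.02, 0], [-1, 0.02, 0], [-1, 0.02, 0], [-1, 0.02, 0], [-1, 0.02, 0], [-1, 0.02, 0], [-1, 0.02, 0]]' --delta_rot '[[0, 0, 0], [0, 0, 0], [0, 0, 0], [0, 0, 0], [0, 0, 0], [0, 0, 0], [0, 0, 0], [0, 0, 0]]'

```text
time_s: 2.1
position: [0.3877, 0.1553, 0.2312]
orientation: [-1.54, -2.738, -0.0]
contact_force: [-0.7, -0.1, 0.5]
opening: 1.003
grasp_force: 0.0
```

Emit:
step_arm --travel '[[-1, 0, 0], [-1, 0, 0], [-1, -0.5, 0.2], [-1, -0.5, 0.2], [-1, -0.5, 0.2], [-1, -0.5, 0.2], [-1, -0.5, 0.2], [-1, -0.5, 0.2]]' --delta_rot '[[0, 0, 0], [0, 0, 0], [0, 0, 0], [0, 0, 0], [0, 0, 0], [0, 0, 0], [0, 0, 0], [0, 0, 0]]'

```text
time_s: 2.77
position: [0.4261, -0.0548, 0.2009]
orientation: [-1.54, -2.738, -0.0]
contact_force: [1.3, 0.7, 0.7]
opening: 1.0
grasp_force: 0.0
```

Emit:
step_arm --travel '[[-1, -0.5, 0.2], [-1, -0.5, 0.2], [-1, -0.5, 0.2], [-1, -0.5, 0.2], [-1, -0.5, 0.2], [-1, -0.5, 0.2], [-1, -0.5, 0.2], [-1, -0.5, 0.2]]' --delta_rot '[[0, 0, 0], [0, 0, 0], [0, 0, 0], [0, 0, 0], [0, 0, 0], [0, 0, 0], [0, 0, 0], [0, 0, 0]]'

```text
time_s: 3.43
position: [0.4438, -0.2778, 0.1607]
orientation: [-1.54, -2.738, -0.0]
contact_force: [0.3, 0.8, 0.9]
opening: 1.002
grasp_force: 0.0
```

```bash
python3 -c "
from h import *
go((.462,-.337,.12),(.462,-.337,.022))
p=manip.read_state()['position']
c=shot('top');s=shot('side');print(proj(c,p),proj(s,p))
f=lambda i,u,v:cv2.resize(i['image'][v:v+105,u:u+140,::-1],(400,300),interpolation=cv2.INTER_CUBIC)
cv2.imwrite('pics/a.png',np.hstack([f(c,313,190),f(s,267,110)]))
"
```

```text
t 3.4333 p [ 0.4438 -0.2778  0.1607] y [ 0.854  0.52  -0.   ] z [-0.  0. -1.] j [-0.63  0.08  1.51  0.    1.55 -1.18] F [0.3  0.83 0.86] 1.0020545713786038 0.0
(0.462, -0.337, 0.12) [-2.41 -0.61  1.63]
(0.462, -0.337, 0.022) [-0.    0.    3.92]
[373.07616998 248.62304856] [340.41733491 156.87863445]
```

View pics/a.png

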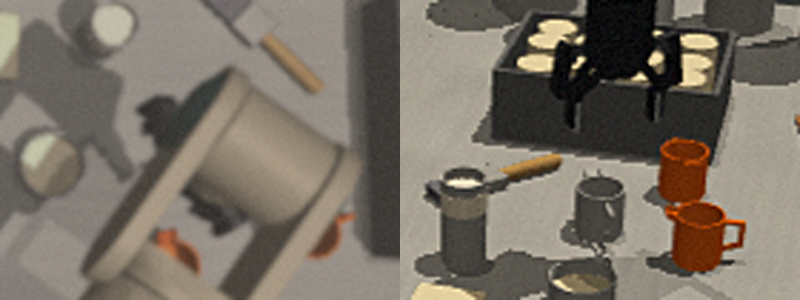

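Grey pot sits at side-crop (600,205), with the gripper above and aligned across the ear–spout line. Going over it and down.

Emit:
step_arm --travel '[[-0.8, -0.2, 0.4], [-0.8, -0.2, 0.4], [-0.81, -0.21, 0.4], [0, 0, 0.43], [0, 0, 0], [0, 0, 0], [0, 0, 0], [0, 0, 0]]' --delta_rot '[[0, 0, 0], [0, 0, 0], [0, 0, 0], [0, 0, 0], [0, 0, 0], [0, 0, 0], [0, 0, 0], [0, 0, 0]]'

```text
time_s: 4.2
position: [0.4624, -0.3353, 0.1217]
orientation: [1.542, 2.735, -0.0]
contact_force: [0.5, -0.3, -0.1]
opening: 1.001
grasp_force: 0.0
```

Emit:
step_arm --travel '[[0, 0, 0.6], [0, 0, 0.6], [0, 0, 0.6], [0, 0, 0.6], [0, 0, 0.6], [0, 0, 0.6], [0, 0, 0.3], [0, 0, 0]]' --delta_rot '[[0, 0, 0], [0, 0, 0], [0, 0, 0], [0, 0, 0], [0, 0, 0], [0, 0, 0], [0, 0, 0], [0, 0, 0]]'

```text
time_s: 4.87
position: [0.4614, -0.3349, 0.0218]
orientation: [-1.543, -2.734, -0.001]
contact_force: [0.0, 0.9, -0.0]
opening: 0.999
grasp_force: 0.0
```

Emit:
step_arm --travel '[[0, 0, 0], [0, 0, 0], [0, 0, 0], [0, 0, 0], [0, 0, 0], [0, 0, 0], [0, 0, 0], [0, 0, 0]]' --delta_rot '[[0, 0, 0], [0, 0, 0], [0, 0, 0], [0, 0, 0], [0, 0, 0], [0, 0, 0], [0, 0, 0], [0, 0, 0]]' --claw 1

```text
time_s: 5.53
position: [0.463, -0.3368, 0.0251]
orientation: [1.543, 2.733, -0.001]
contact_force: [0.0, -0.2, 6.7]
opening: 0.684
grasp_force: 65.7
```

Emit:
step_arm --travel '[[0, 0, -0.2], [0, 0, -0.6], [0, 0, -0.9], [0, 0, -1], [0, 0, -1], [0, 0, -1], [0, 0, -1], [0, 0, -1]]' --delta_rot '[[0, 0, 0], [0, 0, 0], [0, 0, 0], [0, 0, 0], [0, 0, 0], [0, 0, 0], [0, 0, 0], [0, 0, 0]]'

```text
time_s: 6.2
position: [0.4615, -0.3354, 0.1911]
orientation: [-1.544, -2.734, -0.001]
contact_force: [0.1, -0.3, -4.1]
opening: 0.684
grasp_force: 65.5
```

```bash
python3 -c "
from h import *
go((.635,.199,.235))
p=manip.read_state()['position']
s=shot('side','b.png');print(proj(s,p))
"
```

```text
t 6.2 p [ 0.4615 -0.3354  0.1911] y [ 0.856  0.516 -0.   ] z [-0.001  0.001 -1.   ] j [-0.69  0.2   1.32  0.    1.62 -1.24] F [ 0.15 -0.3  -4.11] 0.6844124493901854 65.47200791537762
(0.635, 0.199, 0.235) [14.72 16.98 -1.73]
[338.69983826 140.25369322]
```

View pics/b.png

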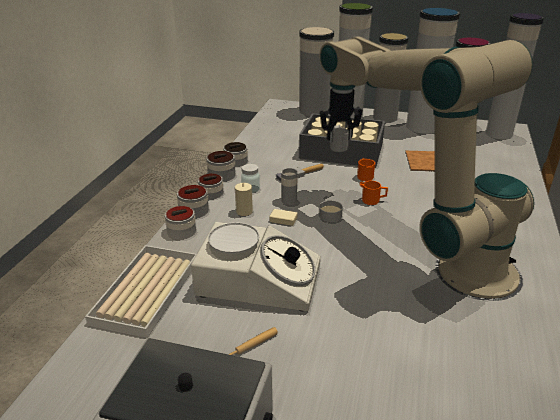

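The pot is held upright at (340,135); weight reads about 4.1 N. Carrying it to above the pan.

Emit:
step_arm --travel '[[0.32, 0.37, -0.1], [0.64, 0.74, -0.2], [0.64, 0.74, -0.2], [0.64, 0.74, -0.2], [0.64, 0.74, -0.2], [0.64, 0.74, -0.2], [0.64, 0.74, -0.2], [0.64, 0.74, -0.2]]' --delta_rot '[[0, 0, 0], [0, 0, 0], [0, 0, 0], [0, 0, 0], [0, 0, 0], [0, 0, 0], [0, 0, 0], [0, 0, 0]]'

```text
time_s: 6.92
position: [0.5184, -0.1593, 0.2256]
orientation: [-1.542, -2.732, 0.0]
contact_force: [0.5, -0.2, -3.5]
opening: 0.682
grasp_force: 65.5
```

Emit:
step_arm --travel '[[0.64, 0.74, -0.2], [0.64, 0.74, 0], [0.64, 0.74, 0], [0.64, 0.74, 0], [0.64, 0.74, 0], [0.64, 0.74, 0], [0.64, 0.74, 0], [0.64, 0.74, 0]]' --delta_rot '[[0, 0, 0], [0, 0, 0], [0, 0, 0], [0, 0, 0], [0, 0, 0], [0, 0, 0], [0, 0, 0], [0, 0, 0]]'

```text
time_s: 7.58
position: [0.5788, 0.0266, 0.2303]
orientation: [-1.542, -2.733, 0.002]
contact_force: [0.4, 0.2, -3.5]
opening: 0.682
grasp_force: 65.6
```

Emit:
step_arm --travel '[[0.64, 0.74, 0], [0.64, 0.74, 0], [0.64, 0.74, 0], [0.64, 0.74, 0], [0.64, 0.74, 0], [0.32, 0.37, 0], [0, 0, 0], [0, 0, 0]]' --delta_rot '[[0, 0, 0], [0, 0, 0], [0, 0, 0], [0, 0, 0], [0, 0, 0], [0, 0, 0], [0, 0, 0], [0, 0, 0]]'

```text
time_s: 8.25
position: [0.6206, 0.1529, 0.231]
orientation: [-1.542, -2.734, 0.004]
contact_force: [-0.2, -0.0, -4.4]
opening: 0.682
grasp_force: 65.8
```

```bash
python3 -c "
from h import *
go((.635,.199,.185),(.635,.199,.165))
p=manip.read_state()['position']
s=shot('side');t=shot('top');print(proj(s,p),proj(t,p),proj(s,p-[0,0,.025]))
f=lambda i,u,v:cv2.resize(i['image'][v:v+105,u:u+140,::-1],(400,300),interpolation=cv2.INTER_CUBIC)
cv2.imwrite('pics/c.png',np.hstack([f(t,150,150),f(s,180,175)]))
"
```

```text
t 8.25 p [0.6206 0.1529 0.231 ] y [ 0.856  0.517 -0.003] z [-0.003 -0.001 -1.   ] j [ 0.18  0.38  1.02 -0.    1.74 -0.36] F [-0.24 -0.   -4.36] 0.682024249830882 65.83942824974656
(0.635, 0.199, 0.185) [1.28 1.45 1.84]
(0.635, 0.199, 0.165) [-0.   0.   0.8]
[243.17294608 197.09238831] [226.82440073 183.46366457] [243.60503787 205.46715963]
```

View pics/c.png

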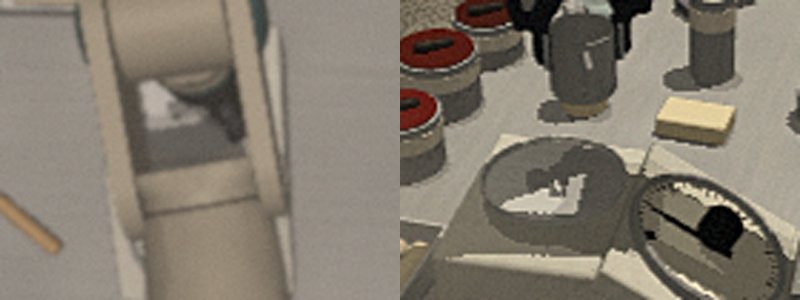

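Pot bottom seen at side (245,210), as expected. I'm moving it over the pan's middle, then lowering slowly while watching the force.

Emit:
step_arm --travel '[[0.4, 0.48, 0], [0.4, 0.48, 0], [0.48, 0.49, 0.3], [0, 0, 0.5], [0, 0, 0.6], [0, 0, 0.5], [0, 0, 0.4], [0, 0, 0]]' --delta_rot '[[0, 0, 0], [0, 0, 0], [0, 0, 0], [0, 0, 0], [0, 0, 0], [0, 0, 0], [0, 0, 0], [0, 0, 0]]'

```text
time_s: 9.02
position: [0.6346, 0.1974, 0.1721]
orientation: [-1.544, -2.731, 0.006]
contact_force: [-0.3, -0.9, -5.2]
opening: 0.681
grasp_force: 66.2
```

Emit:
step_arm --travel '[[0, 0, 0.04], [0, 0, 0.04], [0, 0, 0.04], [0, 0, 0.04], [0, 0, 0.04], [0, 0, 0.04], [0, 0, 0], [0, 0, 0]]' --delta_rot '[[0, 0, 0], [0, 0, 0], [0, 0, 0], [0, 0, 0], [0, 0, 0], [0, 0, 0], [0, 0, 0], [0, 0, 0]]'

```text
time_s: 9.68
position: [0.6357, 0.1986, 0.1695]
orientation: [-1.545, -2.735, -0.0]
contact_force: [0.3, 0.7, -4.5]
opening: 0.677
grasp_force: 66.2
```

Emit:
step_arm --travel '[[0, 0, 0.06], [0, 0, 0.06], [0, 0, 0.06], [0, 0, 0.06], [0, 0, 0], [0, 0, 0], [0, 0, 0], [0, 0, 0]]' --delta_rot '[[0, 0, 0], [0, 0, 0], [0, 0, 0], [0, 0, 0], [0, 0, 0], [0, 0, 0], [0, 0, 0], [0, 0, 0]]'

```text
time_s: 10.35
position: [0.6358, 0.1986, 0.1637]
orientation: [1.545, 2.735, 0.0]
contact_force: [0.9, 1.0, -3.6]
opening: 0.681
grasp_force: 66.2
```

```bash
python3 -c "
from h import *
go((.635,.199,.16))
s=shot('side');go()
cv2.imwrite('pics/d.png',cv2.resize(s['image'][185:290,180:320,::-1],(800,600),interpolation=cv2.INTER_CUBIC))
"
```

```text
t 10.35 p [0.6358 0.1986 0.1637] y [0.856 0.516 0.   ] z [ 0.  0. -1.] j [ 0.25  0.48  1.03  0.    1.63 -0.3 ] F [ 0.94  1.02 -3.63] 0.6813631416966954 66.19857260026038
(0.635, 0.199, 0.16) [ 0.03 -0.02  0.15]
t 10.4 p [0.6358 0.1986 0.1637] y [0.856 0.516 0.   ] z [ 0.  0. -1.] j [ 0.25  0.48  1.03  0.    1.63 -0.3 ] F [ 0.42 -0.32 -4.19] 0.6743375012411887 66.197929373011
```

View pics/d.png

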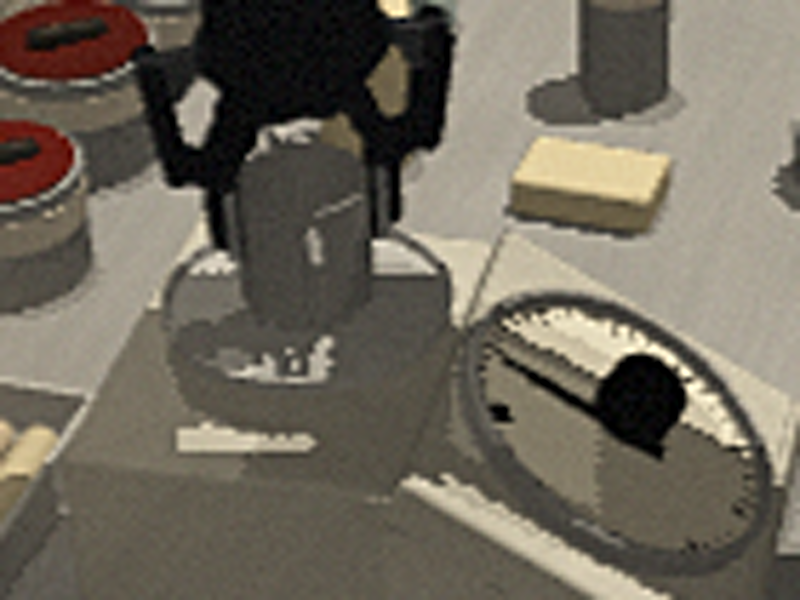

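The pot hangs just above the pan's middle, (305,310) in the crop, and the pointer is still at 12 o'clock. Lowering further.

Emit:
step_arm --travel '[[0, 0, 0.05], [0, 0, 0.05], [0, 0, 0.05], [0, 0, 0.05], [0, 0, 0], [0, 0, 0], [0, 0, 0], [0, 0, 0]]' --delta_rot '[[0, 0, 0], [0, 0, 0], [0, 0, 0], [0, 0, 0], [0, 0, 0], [0, 0, 0], [0, 0, 0], [0, 0, 0]]'

```text
time_s: 11.07
position: [0.6358, 0.1986, 0.1587]
orientation: [1.545, 2.735, 0.0]
contact_force: [-0.3, 0.3, -4.1]
opening: 0.678
grasp_force: 66.4
```

Emit:
step_arm --travel '[[0, 0, 0.03], [0, 0, 0.03], [0, 0, 0.03], [0, 0, 0.03], [0, 0, 0], [0, 0, 0], [0, 0, 0], [0, 0, 0]]' --delta_rot '[[0, 0, 0], [0, 0, 0], [0, 0, 0], [0, 0, 0], [0, 0, 0], [0, 0, 0], [0, 0, 0], [0, 0, 0]]'

```text
time_s: 11.73
position: [0.6358, 0.1986, 0.1557]
orientation: [1.545, 2.735, 0.0]
contact_force: [-1.5, 0.2, -1.4]
opening: 0.683
grasp_force: 66.5
```

Emit:
step_arm --travel '[[0, 0, 0.03], [0, 0, 0.03], [0, 0, 0.02], [0, 0, 0], [0, 0, 0], [0, 0, 0], [0, 0, 0], [0, 0, 0]]' --delta_rot '[[0, 0, 0], [0, 0, 0], [0, 0, 0], [0, 0, 0], [0, 0, 0], [0, 0, 0], [0, 0, 0], [0, 0, 0]]'

```text
time_s: 12.4
position: [0.6358, 0.1986, 0.1537]
orientation: [1.545, 2.735, 0.0]
contact_force: [-0.3, 0.0, -0.6]
opening: 0.681
grasp_force: 66.6
```

Emit:
step_arm --travel '[[0, 0, 0], [0, 0, 0], [0, 0, 0], [0, 0, 0], [0, 0, 0], [0, 0, 0], [0, 0, 0], [0, 0, 0]]' --delta_rot '[[0, 0, 0], [0, 0, 0], [0, 0, 0], [0, 0, 0], [0, 0, 0], [0, 0, 0], [0, 0, 0], [0, 0, 0]]' --claw -1

```text
time_s: 13.07
position: [0.6358, 0.1985, 0.1536]
orientation: [1.545, 2.735, 0.0]
contact_force: [0.3, -0.8, 0.3]
opening: 0.999
grasp_force: 0.0
```

Emit:
step_arm --travel '[[0, 0, -0.3], [0, 0, -0.6], [0, 0, -1], [0, 0, -1], [0, 0, -1], [0, 0, -1], [0, 0, 0], [0, 0, 0]]' --delta_rot '[[0, 0, 0], [0, 0, 0], [0, 0, 0], [0, 0, 0], [0, 0, 0], [0, 0, 0], [0, 0, 0], [0, 0, 0]]'

```text
time_s: 13.73
position: [0.6362, 0.1987, 0.2789]
orientation: [1.543, 2.733, 0.005]
contact_force: [0.0, -1.3, -0.3]
opening: 1.004
grasp_force: 0.0
```

```bash
python3 -c "
from h import *
go()
s=shot('side')
cv2.imwrite('pics/e.png',cv2.resize(s['image'][185:290,180:320,::-1],(800,600),interpolation=cv2.INTER_CUBIC))
"
```

```text
t 13.7333 p [0.6362 0.1987 0.2789] y [0.856 0.516 0.005] z [ 0.005  0.001 -1.   ] j [ 0.25  0.46  0.82  0.    1.85 -0.3 ] F [ 0.04 -1.26 -0.29] 1.003763300282834 0.0
```

View pics/e.png

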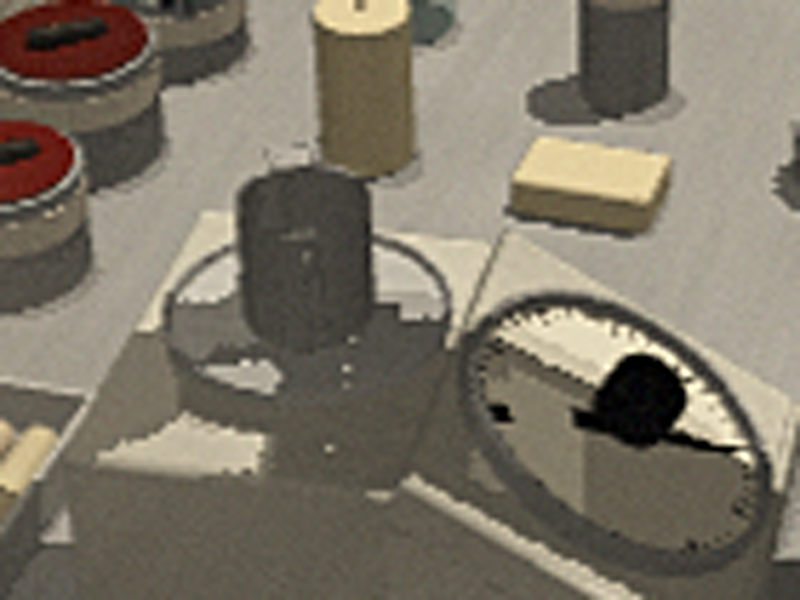

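The pot stands on the pan's middle and is let go; the pointer tip is at crop (745,450) and the zero mark at (500,411), with the knob at (640,398). Now I'll work out the dial frame and angles.

```bash
cat > d.py <<'E'
from h import *
pan=np.array([.6353,.199,0]); yaw=.06
ex=np.array([np.cos(yaw),np.sin(yaw),0]); ey=np.array([-ex[1],ex[0],0]); ez=np.array([0,0,1.])
ax=-.5*ex+np.sqrt(.75)*ez; up=np.sqrt(.75)*ex+.5*ez   # axis, 12 o'clock
face=pan-.14*ex+.08*ez
def ang(c,u,v,off=0):
    e,d=ray(c,u,v); o=face+off*ax; p=e+d*(ax@(o-e))/(ax@d)-o
    return np.arctan2(-p@ey,p@up),np.linalg.norm(p)
E
python3 - <<'E'
from d import *
t=dict(np.load('pics/top.npz'));s=dict(np.load('pics/side.npz'))
k,e=tri(t,(219,233.5),s,(292,254.65));print('knob',k,e,'local',ex@(k-pan),ey@(k-pan),k[2])
print('yaw est',np.arctan2((pan-k)[1],(pan-k)[0]))
for off in(0,.004,.008): print(off,'ptr',ang(s,310.4,263.75,off),'zero',ang(s,267.5,256.9,off),'dial ends',ang(s,180+460*.175,185+400*.175,off),ang(s,180+775*.175,185+470*.175,off),proj(s,face+off*ax),proj(s,face+(off+.014)*ax))
E
```

```text
knob [0.48439591 0.18901271 0.10185416] 0.004234515813998417 local -0.15123142455687796 -0.0009205076610190442 0.10185416243673884
yaw est 0.06608667342886516
0 ptr (np.float64(2.5684868530018496), np.float64(0.07658998131875804)) zero (np.float64(-0.4660978640635301), np.float64(0.05763931365334648)) dial ends (np.float64(-0.4472570120154341), np.float64(0.07768512099172982)) (np.float64(2.6828022004395735), np.float64(0.09056934189602765)) [286.80524532 260.97999736] [289.47572216 257.58069759]
0.004 ptr (np.float64(2.618848338810203), np.float64(0.07263612107458492)) zero (np.float64(-0.532444582522755), np.float64(0.06076055580406915)) dial ends (np.float64(-0.49801002367658725), np.float64(0.08060340160621893)) (np.float64(2.7293989952153277), np.float64(0.08699153220729759)) [287.56513457 260.01272016] [290.244335   256.60231598]
0.008 ptr (np.float64(2.674846586727697), np.float64(0.06888734747447549)) zero (np.float64(-0.5920747452230735), np.float64(0.06412258065907438)) dial ends (np.float64(-0.545104816715402), np.float64(0.0837145329531852)) (np.float64(2.7798723334310433), np.float64(0.08361851847921187)) [288.32750105 259.04228965] [291.01546788 255.62072654]
```

```bash
python3 - <<'E'
from d import *
r=cv2.Rodrigues(manip.read_state()['orientation'])[0]
w=r.T@(-ey)/6; print('tilt total',w.round(4),'per5',(w/5).round(4), 'z after',(cv2.Rodrigues(-ey*np.pi/6)[0]@r)[:,2],-ax)
E
```

```text
tilt total [-0.1476 -0.0773 -0.    ] per5 [-0.0295 -0.0155 -0.    ] z after [ 0.49999546  0.0302796  -0.86549852] [ 0.49910027  0.029982   -0.8660254 ]
```

Emit:
step_arm --travel '[[0, 0, 0], [0, 0, 0], [0, 0, 0], [0, 0, 0], [0, 0, 0], [0, 0, 0], [0, 0, 0], [0, 0, 0]]' --delta_rot '[[-0.0295, -0.0155, 0], [-0.0295, -0.0155, 0], [-0.0295, -0.0155, 0], [-0.0295, -0.0155, 0], [-0.0295, -0.0155, 0], [0, 0, -0.038], [0, 0, -0.038], [0, 0, 0]]'

```text
time_s: 14.45
position: [0.6348, 0.1985, 0.2741]
orientation: [1.016, 2.454, 0.308]
contact_force: [0.4, 0.2, 0.3]
opening: 0.998
grasp_force: 0.0
```

```bash
python3 - <<'E'
from d import *
print(-ax); go(face+.14*ax,face+.06*ax)
E
```

```text
[ 0.49910027  0.029982   -0.8660254 ]
t 14.45 p [0.6348 0.1985 0.2741] y [0.608 0.702 0.371] z [ 0.497  0.029 -0.868] j [ 0.3   0.07  1.37 -0.13  1.19 -0.47] F [0.37 0.23 0.32] 0.9982042060872036 0.0
[0.42567789 0.18640756 0.20124356] [ 5.8  -6.5  -1.64]
[0.46560591 0.18880612 0.13196152] [-0.    0.01  3.2 ]
```

Emit:
step_arm --travel '[[0.4, -0.45, -0.2], [0.85, -0.95, -0.3], [0.85, -0.95, -0.3], [0.85, -0.95, -0.3], [0.85, -0.95, -0.3], [0.85, -0.95, -0.2], [0.85, -0.95, -0.04], [0.3, -0.35, 0]]' --delta_rot '[[0, 0, 0], [0, 0, 0], [0, 0, 0], [0, 0, 0], [0, 0, 0], [0, 0, 0], [0, 0, 0], [0, 0, 0]]'

```text
time_s: 15.12
position: [0.4238, 0.1872, 0.1994]
orientation: [1.026, 2.452, 0.31]
contact_force: [0.7, 0.4, -0.4]
opening: 0.998
grasp_force: 0.0
```

Emit:
step_arm --travel '[[0, 0, 0], [0, 0, 0], [0, 0, 0], [0, 0, 0], [0, 0, 0], [0, 0, 0], [0, 0, 0], [0, 0, 0]]' --delta_rot '[[0, 0, -0.039], [0, 0, -0.039], [0, 0, -0.039], [0, 0, -0.039], [0, 0, -0.039], [0, 0, -0.039], [0, 0, -0.039], [0, 0, -0.039]]'

```text
time_s: 15.78
position: [0.4268, 0.1874, 0.2019]
orientation: [-0.252, 2.608, -0.027]
contact_force: [0.5, -0.1, -0.4]
opening: 0.999
grasp_force: 0.0
```

Emit:
step_arm --travel '[[0, 0, 0.5], [0, 0, 0.5], [0, 0, 0.5], [0, 0, 0], [0, 0, 0], [0, 0, 0], [0, 0, 0], [0, 0, 0]]' --delta_rot '[[0, 0, -0.039], [0, 0, -0.039], [0, 0, 0], [0, 0, 0], [0, 0, 0], [0, 0, 0], [0, 0, 0], [0, 0, 0]]'

```text
time_s: 16.45
position: [0.4457, 0.1888, 0.171]
orientation: [-0.566, 2.56, -0.11]
contact_force: [-0.5, 0.6, 0.2]
opening: 0.998
grasp_force: 0.0
```

```bash
python3 - <<'E'
from d import *
go(face+.06*ax,face+.01*ax)
s=manip.read_state();r=cv2.Rodrigues(s['orientation'])[0]
print('rot to axis',(r.T@np.cross(r[:,2],-ax)/np.pi).round(4))
p=s['position'];s=shot('side');t=shot('top');print(proj(s,p),proj(t,p))
cv2.imwrite('pics/f.png',np.hstack([cv2.resize(x['image'][v:v+120,u:u+80,::-1],(400,600),interpolation=cv2.INTER_CUBIC) for x,u,v in((t,185,165),(s,250,180))]))
E
```

```text
t 16.45 p [0.4457 0.1888 0.171 ] y [-0.372  0.91  -0.183] z [ 0.5    0.03  -0.865] j [ 0.43 -0.41  2.   -0.21  1.07 -1.52] F [-0.48  0.62  0.2 ] 0.9982950727638941 0.0
[0.46560591 0.18880612 0.13196152] [ 0.11 -0.01  1.75]
[0.49056092 0.19030522 0.08866025] [0. 0. 2.]
rot to axis [-0.0001  0.0003  0.    ]
[306.46400326 234.62032124] [215.36045661 245.62468264]
```

View pics/f.png

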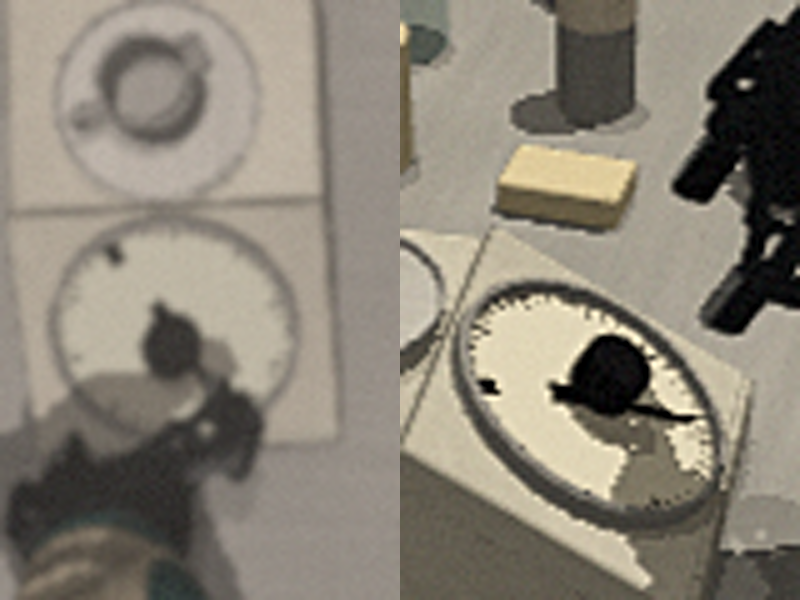

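The top crop shows the zero mark at (115,253) and knob at (171,345); the side crop shows the zero mark at (487,386), pointer tip at (697,417), knob at (610,372) and bezel centre at (588,405). The fingers stand free above the dial.

```bash
python3 - <<'E'
from d import *
import d
t=dict(np.load('pics/top.npz'));s=dict(np.load('pics/side.npz'))
b,e=tri(t,(220,232.2),s,(287.6,261)); k,ke=tri(t,(219.2,234),s,(292,254.4))
for n,q in(('bezel',b),('knob',k)): print(n,q,ex@(q-pan),ey@(q-pan),q[2],'n',ax@(q-face),'up',up@(q-face))
print(e,ke)
z,e=tri(t,(208,215.6),s,(267.4,257.2));print('zero',z,e,'n',ax@(z-face),'ang',np.arctan2(-(z-b)@ey,(z-b)@up),np.linalg.norm(z-b))
for off in(.004,.007): print(ang(s,267.4,257.2,off),ang(t,208,215.6,off),'ptr',ang(s,309.4,263.4,off))
E
```

```text
bezel [0.49293631 0.18973216 0.07969687] -0.14266325054245915 -0.0007144663192717415 0.07969686832251077 n 0.0010691055378320876 up -0.002458008465156885
knob [0.48366148 0.18843997 0.10224145] -0.15199887862395187 -0.0014481748175512997 0.10224144703669746 n 0.025261097462682052 up 0.0007293898130803587
0.0014046846523962696 0.002504835664228164
zero [0.53949931 0.22432185 0.10888133] 0.004576908525560705 n 0.0020669175076781557 ang -0.5107110400440206 0.06493298523521439
(np.float64(-0.5500767793437737), np.float64(0.061360461857951645)) (np.float64(-0.4924178599600704), np.float64(0.06519885603511534)) ptr (np.float64(2.609149105235334), np.float64(0.06960183875455832))
(np.float64(-0.5941983134547438), np.float64(0.06390663816784722)) (np.float64(-0.4761215709505233), np.float64(0.06605868649970568)) ptr (np.float64(2.6520966142899014), np.float64(0.06675392380051545))
```

Emit:
step_arm --travel '[[0.05, -0.03, 0.5], [0.06, -0.02, 0.6], [0, 0, 0.6], [0, 0, 0.6], [0, 0, 0.5], [0, 0, 0.3], [0, 0, 0.2], [0, 0, 0]]' --delta_rot '[[0, 0, 0], [0, 0, 0], [0, 0, 0], [0, 0, 0], [0, 0, 0], [0, 0, 0], [0, 0, 0], [0, 0, 0]]'

```text
time_s: 17.22
position: [0.485, 0.1887, 0.097]
orientation: [-0.567, 2.562, -0.112]
contact_force: [-0.2, -0.9, -0.2]
opening: 1.001
grasp_force: 0.0
```

Emit:
step_arm --travel '[[0, 0, 0.2], [0, 0, 0.2], [0, 0, 0], [0, 0, 0], [0, 0, 0], [0, 0, 0], [0, 0, 0], [0, 0, 0]]' --delta_rot '[[0, 0, 0], [0, 0, 0], [0, 0, 0], [0, 0, 0], [0, 0, 0], [0, 0, 0], [0, 0, 0], [0, 0, 0]]'

```text
time_s: 17.88
position: [0.4902, 0.1892, 0.0893]
orientation: [-0.567, 2.56, -0.111]
contact_force: [0.7, -0.7, 0.8]
opening: 0.998
grasp_force: 0.0
```

Emit:
step_arm --travel '[[0, 0, 0], [0, 0, 0], [0, 0, 0], [0, 0, 0], [0, 0, 0], [0, 0, 0], [0, 0, 0], [0, 0, 0]]' --delta_rot '[[0, 0, 0], [0, 0, 0], [0, 0, 0], [0, 0, 0], [0, 0, 0], [0, 0, 0], [0, 0, 0], [0, 0, 0]]' --claw 1

```text
time_s: 18.55
position: [0.4903, 0.1883, 0.0899]
orientation: [-0.566, 2.561, -0.113]
contact_force: [-7.4, -8.1, 10.2]
opening: 0.402
grasp_force: 63.5
```

```bash
python3 - <<'E'
from d import *
go(face+.01*ax)
E
```

```text
t 18.55 p [0.4903 0.1883 0.0899] y [-0.372  0.91  -0.185] z [ 0.499  0.028 -0.866] j [ 0.38 -0.18  1.99 -0.22  0.84 -1.52] F [-7.43 -8.09 10.2 ] 0.402025164060385 63.470580879366025
[0.49056092 0.19030522 0.08866025] [-0.02  0.08  0.05]
```

Emit:
step_arm --travel '[[0, -0.04, -0.02], [0, 0, 0], [0, 0, 0], [0, 0, 0], [0, 0, 0], [0, 0, 0], [0, 0, 0], [0, 0, 0]]' --delta_rot '[[0, 0, 0], [0, 0, 0.02], [0, 0, 0.03], [0, 0, 0.03], [0, 0, 0.03], [0, 0, 0.03], [0, 0, 0.03], [0, 0, 0.03]]'

```text
time_s: 19.22
position: [0.4902, 0.189, 0.09]
orientation: [0.258, 2.61, 0.112]
contact_force: [-3.0, 4.3, 1.8]
opening: 0.401
grasp_force: 63.3
```

Emit:
step_arm --travel '[[0, 0, 0], [0, 0, 0], [0, 0, 0], [0, 0, 0], [0, 0, 0], [0, 0, 0], [0, 0, 0], [0, 0, 0]]' --delta_rot '[[0, 0, 0.03], [0, 0, 0.03], [0, 0, 0.03], [0, 0, 0.03], [0, 0, 0.03], [0, 0, 0.03], [0, 0, 0.03], [0, 0, 0.03]]'

```text
time_s: 19.88
position: [0.4906, 0.1897, 0.0903]
orientation: [1.22, 2.372, 0.369]
contact_force: [2.8, 8.9, -1.4]
opening: 0.401
grasp_force: 61.7
```

Emit:
step_arm --travel '[[0, 0, 0], [0, 0, 0], [0, 0, 0], [0, 0, 0], [0, 0, 0], [0, 0, 0], [0, 0, 0], [0, 0, 0]]' --delta_rot '[[0, 0, 0.03], [0, 0, 0.03], [0, 0, 0.03], [0, 0, 0.03], [0, 0, 0.03], [0, 0, 0.03], [0, 0, 0.03], [0, 0, 0.03]]'

```text
time_s: 20.55
position: [0.4913, 0.19, 0.0908]
orientation: [2.079, 1.818, 0.592]
contact_force: [9.7, 9.9, -3.7]
opening: 0.402
grasp_force: 61.0
```

Emit:
step_arm --travel '[[0, 0, 0], [0, 0, 0], [0, 0, 0], [0, 0, 0], [0, 0, 0], [0, 0, 0], [0, 0, 0], [0, 0, 0]]' --delta_rot '[[0, 0, 0.03], [0, 0, 0.03], [0, 0, 0.03], [0, 0, 0.03], [0, 0, 0.03], [0, 0, 0.03], [0, 0, 0.02], [0, 0, 0]]'

```text
time_s: 21.22
position: [0.4919, 0.1897, 0.0912]
orientation: [2.643, 1.132, 0.734]
contact_force: [13.2, 6.9, -4.3]
opening: 0.403
grasp_force: 61.2
```

```bash
python3 - <<'E'
from d import *
go(face+.01*ax)
E
```

```text
t 21.2167 p [0.4919 0.1897 0.0912] y [ 0.632 -0.696  0.342] z [ 0.503  0.033 -0.863] j [ 0.38 -0.18  1.99 -0.21  0.84  1.24] F [13.21  6.92 -4.34] 0.4028711598711219 61.15450476009755
[0.49056092 0.19030522 0.08866025] [-0.05 -0.09  0.06]
```

Emit:
step_arm --travel '[[0, 0, 0], [0, 0, 0], [0, 0, 0], [0, 0, 0], [0, 0, 0], [0, 0, 0], [0, 0, 0], [0, 0, 0]]' --delta_rot '[[0, 0, 0], [0, 0, 0], [0, 0, 0], [0, 0, 0], [0, 0, 0], [0, 0, 0], [0, 0, 0], [0, 0, 0]]' --claw -1

```text
time_s: 21.88
position: [0.4902, 0.1882, 0.0897]
orientation: [2.641, 1.137, 0.724]
contact_force: [0.9, -0.3, 0.1]
opening: 1.0
grasp_force: 0.0
```

Emit:
step_arm --travel '[[0, 0, -0.3], [0, 0, -0.5], [0, 0, -0.7], [0, 0, -0.7], [0, 0, -0.7], [0, 0, -0.7], [0, 0, -0.4], [0, 0, 0]]' --delta_rot '[[0, 0, 0], [0, 0, 0], [0, 0, 0], [0, 0, 0], [0, 0, 0], [0, 0, 0], [0, 0, 0], [0, 0, 0]]'

```text
time_s: 22.55
position: [0.4406, 0.1858, 0.1792]
orientation: [2.64, 1.136, 0.731]
contact_force: [0.3, 0.1, -0.0]
opening: 1.0
grasp_force: 0.0
```

```bash
python3 - <<'E'
from d import *
go()
s=shot('side');t=shot('top')
cv2.imwrite('pics/g.png',cv2.resize(s['image'][225:290,250:330,::-1],(800,600),interpolation=cv2.INTER_CUBIC))
E
```

```text
t 22.55 p [0.4406 0.1858 0.1792] y [ 0.634 -0.693  0.344] z [ 0.503  0.031 -0.864] j [ 0.43 -0.44  2.01 -0.2   1.08  1.24] F [ 0.27  0.15 -0.03] 0.9996910044485899 0.0
```

View pics/g.png

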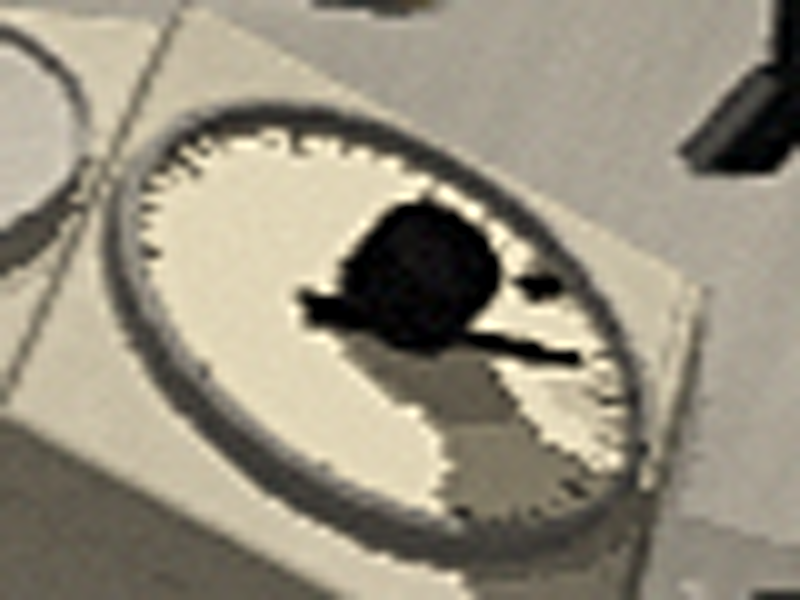

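The zero mark is at crop (540,285), just short of the pointer tip at (580,358); the knob moved cleanly.

```bash
python3 - <<'E'
from d import *
import d
s=dict(np.load('pics/side.npz'))
Z=(304.,255.9);P=(308.,263.8);Z0=(267.4,257.2)
for du,off in((0,.004),(0,.007),(-.003,.004),(.0,.002),(-.0025,.001)):
    d.face=face+du*up
    z,p,z0=[ang(s,*q,off) for q in(Z,P,Z0)]; print(du,off,np.round([*z,*p,*z0],3),'rem',p[0]-z[0],'turned',z[0]-z0[0])
E
```

```text
0 0.004 [ 2.227  0.065  2.644  0.064 -0.55   0.061] rem 0.417038886660571 turned 2.776764709654423
0 0.007 [ 2.254  0.061  2.692  0.062 -0.594  0.064] rem 0.43783320702660555 turned 2.8481223211818683
-0.003 0.004 [ 2.189  0.063  2.62   0.062 -0.526  0.064] rem 0.4314380230473627 turned 2.7146022204116913
0.0 0.002 [ 2.21   0.068  2.614  0.066 -0.519  0.06 ] rem 0.40372438632553065 turned 2.728831297648472
-0.0025 0.001 [ 2.172  0.067  2.58   0.065 -0.483  0.061] rem 0.40738818919181297 turned 2.6550185411195972
```

Emit:
step_arm --travel '[[0, 0, 0.4], [0, 0, 0.7], [0, 0, 0.7], [0, 0, 0.7], [0, 0, 0.7], [0, 0, 0.5], [0, 0, 0.3], [0, 0, 0]]' --delta_rot '[[0, 0, 0], [0, 0, 0], [0, 0, 0], [0, 0, 0], [0, 0, 0], [0, 0, 0], [0, 0, 0], [0, 0, 0]]'

```text
time_s: 23.32
position: [0.4895, 0.1874, 0.0862]
orientation: [2.643, 1.137, 0.716]
contact_force: [0.5, 0.3, -0.5]
opening: 1.001
grasp_force: 0.0
```

Emit:
step_arm --travel '[[0, 0, 0], [0, 0, 0], [0, 0, 0], [0, 0, 0], [0, 0, 0], [0, 0, 0], [0, 0, 0], [0, 0, 0]]' --delta_rot '[[0, 0, 0], [0, 0, 0], [0, 0, 0], [0, 0, 0], [0, 0, 0], [0, 0, 0], [0, 0, 0], [0, 0, 0]]' --claw 1

```text
time_s: 23.98
position: [0.4905, 0.1882, 0.0909]
orientation: [2.64, 1.136, 0.726]
contact_force: [-5.8, -2.8, 5.4]
opening: 0.4
grasp_force: 59.0
```

Emit:
step_arm --travel '[[0, 0, 0], [0, 0, 0], [0, 0, 0], [0, 0, 0], [0, 0, 0], [0, 0, 0], [0, 0, 0], [0, 0, 0]]' --delta_rot '[[0, 0, 0.02], [0, 0, 0.03], [0, 0, 0.03], [0, 0, 0.03], [0, 0, 0.024], [0, 0, 0], [0, 0, 0], [0, 0, 0]]'

```text
time_s: 24.65
position: [0.4903, 0.1885, 0.0909]
orientation: [2.911, 0.578, 0.79]
contact_force: [-5.8, -0.7, 6.8]
opening: 0.404
grasp_force: 58.9
```

Emit:
step_arm --travel '[[0, 0, 0], [0, 0, 0], [0, 0, 0], [0, 0, 0], [0, 0, 0], [0, 0, 0], [0, 0, 0], [0, 0, 0]]' --delta_rot '[[0, 0, 0], [0, 0, 0], [0, 0, 0], [0, 0, 0], [0, 0, 0], [0, 0, 0], [0, 0, 0], [0, 0, 0]]' --claw -1

```text
time_s: 25.32
position: [0.4902, 0.1882, 0.0896]
orientation: [2.911, 0.578, 0.788]
contact_force: [0.0, -0.1, 0.4]
opening: 0.996
grasp_force: 0.0
```

Emit:
step_arm --travel '[[0, 0, -0.3], [0, 0, -0.5], [0, 0, -0.7], [0, 0, -0.7], [0, 0, -0.7], [0, 0, -0.7], [0, 0, -0.4], [0, 0, 0]]' --delta_rot '[[0, 0, 0], [0, 0, 0], [0, 0, 0], [0, 0, 0], [0, 0, 0], [0, 0, 0], [0, 0, 0], [0, 0, 0]]'

```text
time_s: 25.98
position: [0.4406, 0.1857, 0.1792]
orientation: [2.911, 0.578, 0.795]
contact_force: [0.1, -0.4, -0.1]
opening: 1.004
grasp_force: 0.0
```

```bash
python3 - <<'E'
from d import *
go()
np.set_printoptions(linewidth=250)
s=shot('side')
g=cv2.cvtColor(s['image'],cv2.COLOR_RGB2GRAY).astype(np.float32)
A=np.arange(1.9,3.2,.05)
print(A.round(2))
for r in(.038,.044,.05,.054,.058,.062,.066,.07):
    q=np.array([proj(s,face+.005*ax+r*(np.cos(a)*up-np.sin(a)*ey)) for a in A]).astype(np.float32)
    print(r,cv2.remap(g,q[None,:,0],q[None,:,1],1)[0].round().astype(int))
E
```

```text
t 25.9833 p [0.4406 0.1857 0.1792] y [ 0.338 -0.927  0.163] z [ 0.503  0.031 -0.864] j [ 0.43 -0.44  2.01 -0.2   1.08  1.66] F [ 0.08 -0.38 -0.14] 1.0037341014008285 0.0
[1.9  1.95 2.   2.05 2.1  2.15 2.2  2.25 2.3  2.35 2.4  2.45 2.5  2.55 2.6  2.65 2.7  2.75 2.8  2.85 2.9  2.95 3.   3.05 3.1  3.15 3.2 ]
0.038 [ 14  17  17  17  18   9   1  22  67 111 127 131  82  25  15   9  45  74 101 122 134 131 120 110  99  90  83]
0.044 [ 16  18  19  16   8  10  45  91 117 119 118 123 101  66  15   9  27  78 108 122 117 114 116 117 118 120 122]
0.05 [ 10  11  13   7   9 125 198 111 133 151 106 111 104  89  27  14  58 106 130 176 177 150 118 111 117 118 119]
0.054 [  5   8   7  47 136 194 227 192 207 181 119 176 217 166  93   6  72  94 117 149 215 193 175 167 120 108 114]
0.058 [  3  78  84 200 204 218 219 218 219 214 209 222 232 155  41   9  45 149 195 217 220 221 222 206 189 162 114]
0.062 [130 201 106 204 225 203 221 219 218 219 197 218 212 109  37  11  76 175 226 221 216 215 216 218 218 204 180]
0.066 [222 237 126 206 213 169 224 157 227 221 141 221 154 160  33   3  53 145 201 209 195 197 203 172 218 188 194]
0.07 [186 167 142 179 182 191 223 142 185 208 137 215 104 174  10   1  47 162 190 200 167 227 156 213 211 173 186]
```

The pointer (about 2.64 rad) lies on the mark (centre about 2.64 rad), and the gripper is clear.

```bash
python3 -c "
from rig import manip
print(manip.hand_in())"
```

```text
the job is handed in; nothing more can be done
None
```

The job is handed in: the pouring pot stands free on the middle of the pan, the zero mark is on the pointer to within about 0.02 rad by my last camera measurement, and the knob is let go; no verdict came back.

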